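# Nip up the loose corner bolt of a shelf frame

### The job

A steel shelf frame lies on the packing table with one bolt still loose: the outermost one at the corner on the robot's side, next to the tool rack; a split washer still stands open under its head. Take the biggest screwdriver, the flat-bladed one, from the rack, feel its blade gently into the bolt's slot by turning it lightly until it drops in, and turn the bolt clockwise until it comes up tight, without forcing it. Then stand the screwdriver back in the hole it came from and leave everything else where it lies.

Things in the scene. Friction and masses are not known exactly. Their poses are not given: they have to be found in the camera images.
- driver: Large flat-blade screwdriver, grey octagonal handle 30 across the flats, stands blade down in the rack. Origin: middle of the blade's tip; z up the shank, x along the blade's width, y across its thickness. Blade 12 wide, 1.6 thick at the tip (2.4 at 6 up). Handle from z 80 to 180; four of its flats face x and y. Shank 8 thick. 0.14 to 0.21 kg. Not seen while held.
- rack: Plywood tool rack 230 (y) x 95 (x), fixed. Origin: centre of its underside. Its top board, 100 high and 18 thick, has three through holes 16 wide (19 at the chamfered top) at y -65, 0, +65, where the screwdrivers hang by their handles' shoulders, in any order.
- frame: End frame of a shelf in slotted steel angle, 40 high, 300 (x) x 520 (y), fixed. Origin: table level, below the loose corner bolt; it reaches from there to +x and +y. Each corner has a plate with three slotted bolts, heads 22 wide; the top of the plates is 42.5 high, the tight bolts' heads 49.5.
- bolt_slot (a point): Middle of the slot's floor in the loose bolt, on the bolt's vertical axis; axes as the frame's, they do not turn with the slot. Head 22 wide, its top 3.5 above this point. Slot right across it, 3.2 wide, flared to 5 over the top 1.1. At the start the slot lies within 60 degrees either side of the frame's x.
- bolt (a joint): How far the loose bolt has still to turn, rad: 0.5 to 0.75 at the start, 0 when it comes up tight; falls when turned clockwise seen from above. It turns against about 0.06 N m, then stops firmly. The blade has about 0.2 rad of play either way, and bears on its edges, 5 off the axis: 0.15 N m puts 15 N on each; over 0.2 N m is forcing it. 3 to 5 N of thrust is enough.
- cross_driver: Middle-sized screwdriver with a round shank, handle 26 across, 75 long, in the rack; to be left alone. Origin at its tip.
- small_driver: Small flat screwdriver, handle 23 across, 62 long, in the rack; to be left alone. Origin at its tip.
- carton: Small cardboard box 90 x 110 x 70 high, inside the frame; to be left alone. Origin: centre of its underside.
- tape_roll: Roll of tape lying flat, 96 across, 50 high, inside the frame; to be left alone. Origin: centre of its underside.
- spanner: Open-ended spanner 140 long, lying inside the frame; to be left alone. Origin: its middle.
- nut_tin: Open steel tin 72 across, 45 high, to the right of the frame; to be left alone. Origin: centre of its underside.
- mug: White mug 80 across, 92 high, beyond the rack; to be left alone. Origin: centre of its underside.

How it is judged:
By the outcome, as a careful person would: the job done as asked, in the order asked, and still so for the second after the job is handed in, with the robot touching nothing.
It also fails if it takes over 72 s, if anything falls off the work surface, if the arm or the gripper's body presses on something with over 40 N, if the wrist force passes 120 N, or if a joint passes its speed limit or range.

### The arm

A 6-joint arm with a two-finger parallel gripper is mounted at the origin on the work surface. World frame = base frame: x ahead of the robot, y to its left, z up, the work surface at z = 0. Lengths are in m, angles in rad, forces in N, time in s.
With the tool pointing down it reaches from about 0.35 to 0.8 m from the base axis. Payload 7.3 kg.
Tool frame: the origin (TCP) lies midway between the tips of the shut fingers; the grasp point (between the pads) lies 19 mm behind it; x points along the fingers, y is the direction in which the jaws open and shut, and the axes are right-handed (so a half turn about x gives the same grasp; the last joint's range is limited). The gripper opens to 85 mm and grips with 20 to 120 N. Pads are 22 mm wide; open, the fingers measure 114 mm over their backs; the gripper's body (76 mm by 85 mm) begins 54 mm behind the grasp point. The pads swing forward as they close: fully open they stand 13 mm farther back than shut.
Start: joints at [-1.44, 0.342, 1.524, -0, 1.275, -0.146], TCP at [0.143, -0.505, 0.231] pointing down, gripper open.
Joint ranges: [-2.53, 2.53], [-0.77, 2.02], [0.04, 2.7], [-1, 4.14], [0.28, 2.66], [-3.11, 3.11]. Speed limits (rad/s): [2.57, 2.57, 3.14, 3.14, 3.14, 3.14].

### API

Orientations are given as a unit quaternion [x, y, z, w].
In Python, from bench import robot gives the robot as it stands.
- The arm moves only by the tool servo_tool, never from a script. Its argument "commands" is a list of rows, each an object of numbers: "x", "y", "z": the shift along the world's x, y, z in mm; "ax", "ay", "az": the turn, a rotation vector about the world's x, y, z in degrees. In form: [{"x": .., "y": .., "z": .., "ax": .., "ay": .., "az": ..}, ...]. A call has 1 to 12 rows; each row shifts and turns the commanded pose from where the row before left it; what a row does not reach is not made up. A row lasts 1/8 s, in which the tool goes at most 62.5 mm and 10.7 degrees, less where a joint would pass 70% of its speed; a pose out of reach is approached as far as the arm can. A call is refused whole if a number of a shift passes 62.5 or a number of a turn 10.7, either way. A call with a gripper value outside its range is refused whole. "grip" is the closure, from -1 (fully open) to 1 (shut), set as the call begins (left out, the last holds). The fingers move at their own pace and stop on an object; the grip force is fixed at half the most. Time passes only in rows, so rows that do not move let the fingers close. It gives the time, the measured TCP pose, the force and the opening at its end, in the units of the state.
- robot.get_obs(): the state, without advancing time (a new reading comes with each control period).
- robot.read_camera(name): name is "scene" or "top" or "wrist"; returns the picture (480x640x3 uint8, red, green, blue); there is no depth.
- robot.camera_params(name): a dict with "fovy" (degrees; the focal length in pixels is half the picture's height over the tangent of half this angle, whatever the lens; pixels are square), "cx", "cy" (the principal point, pixels), "k1" (the pictures are not rectified: a ray, as slopes to the right and down, at radius r is drawn at 1 + k1 r^2 times it, then the intrinsics apply), "rvec" (rotation vector, rad) and "tvec" (3), from world to camera coordinates, as OpenCV has them. Camera axes: x right, y down, z forward; pixel columns grow to the right and rows downward; lengths in m; the calibration is good to about 2 mm. A picture is of the moment at which its call begins: read the wrist's pose just before it. camera_params takes no time and is no camera call; for the wrist camera it gives the pose at the moment of the call.
- robot.finish_job(): hands the job in, once; it reports no verdict.
The state is a dict: "clock": time; "joint_pos": joint angles; "qvel": joint speeds; "effort": joint torques, N m; "ee_pos": TCP position; "eef_rot": TCP orientation; "contact_force": force on the tool from outside, world axes, zero at the start; "moment": the same for the moment, N m; "width": finger opening in m.
Only numpy, scipy, OpenCV 4.12 (cv2) and the standard library are available. Lean on these libraries where they do the work, as an engineer would, in place of code of your own. Each camera call takes 0.05 s, during which the arm holds its last target. There are 200 camera calls.

## Working session

There is one attempt and no reset: what is moved stays moved. The work goes in short steps, Python scripts to look and compute and a tool call to move; the robot and the scene stay as the last step left them, time stands still between calls to the robot, and variables do not carry over. Pictures are saved under pics/ and viewed, about 8 in all and at most 12, crops included, and the job is handed in when it is done.

Besides the shell and the picture viewer there is one more tool, called after "Emit:" as a command line: name --argument value ..., lists and objects as JSON in quotes. servo_tool: Moves the arm, as the interface text tells. Its arguments: {"type":"object","properties":{"commands":{"type":"array","items":{"type":"object","properties":{"x":{"type":"number"},"y":{"type":"number"},"z":{"type":"number"},"ax":{"type":"number"},"ay":{"type":"number"},"az":{"type":"number"}}}},"grip":{"type":"number"}},"required":["commands"]}

```bash
mkdir -p pics
cat > h.py <<'E'
import numpy as np, cv2
from bench import robot
def cam(n):
    p=robot.camera_params(n); f=240/np.tan(np.radians(p['fovy'])/2)
    R=cv2.Rodrigues(np.array(p['rvec'],float))[0]; return p,f,R,np.array(p['tvec'],float)
def proj(c,X):
    p,f,R,t=c; q=R@np.array(X,float)+t; s=q[:2]/q[2]; s=s*(1+p['k1']*(s@s)); return f*s+[p['cx'],p['cy']]
def ray(c,uv):
    p,f,R,t=c; d=(np.array(uv,float)-[p['cx'],p['cy']])/f; s=d.copy()
    for _ in range(30): s=d/(1+p['k1']*(s@s))
    return -R.T@t, R.T@np.array([*s,1])
def at(c,uv,z):
    o,d=ray(c,uv); return o+d*(z-o[2])/d[2]
def snap(n,fn):
    c=cam(n); im=np.array(robot.read_camera(n))[:,:,::-1].copy(); cv2.imwrite('pics/'+fn,im); return c,im
E
python3 - <<'E'
from h import *
for n in('top','scene','wrist'):
    c,im=snap(n,n+'0.png'); print(n,c[0])
o=robot.get_obs(); print({k:np.round(v,4) for k,v in o.items()})
E
```

```text
top {'fovy': 53.75914831404535, 'cx': 315.9128373725468, 'cy': 239.81919490894816, 'k1': 0.04430353715005046, 'rvec': array([ 2.20975684, -2.15146111,  0.11536156]), 'tvec': array([0.02467699, 0.60213813, 1.30442336])}
scene {'fovy': 53.9084045243417, 'cx': 312.9107374088672, 'cy': 230.41943398831287, 'k1': -0.05070662281778121, 'rvec': array([ 2.07185512,  0.64363649, -0.36476303]), 'tvec': array([-0.50691091, -0.11124164,  1.38002102])}
wrist {'fovy': 64.55594371846534, 'cx': 316.93147999799146, 'cy': 235.4651884104099, 'k1': -0.055282092722307045, 'rvec': array([-2.3340029 ,  1.76240345,  0.23448851]), 'tvec': array([-0.52467345, -0.03298864,  0.37865625])}
{'clock': np.float64(0.15), 'joint_pos': array([-1.44  ,  0.3426,  1.5248, -0.    ,  1.2754, -0.146 ]), 'qvel': array([-0.0006, -0.0026, -0.0038,  0.0006,  0.0001,  0.0005]), 'effort': array([ 9.00000e-04, -4.33906e+01, -2.46148e+01, -2.00000e-04,
        5.70000e-03,  0.00000e+00]), 'ee_pos': array([ 0.1435, -0.5047,  0.2308]), 'eef_rot': array([-0.7003, -0.098 ,  0.7003, -0.0971]), 'contact_force': array([-0.0585,  0.8017, -0.0097]), 'moment': array([-0.0392, -0.0005,  0.0707]), 'width': np.float64(0.0854)}
```

View pics/top0.png

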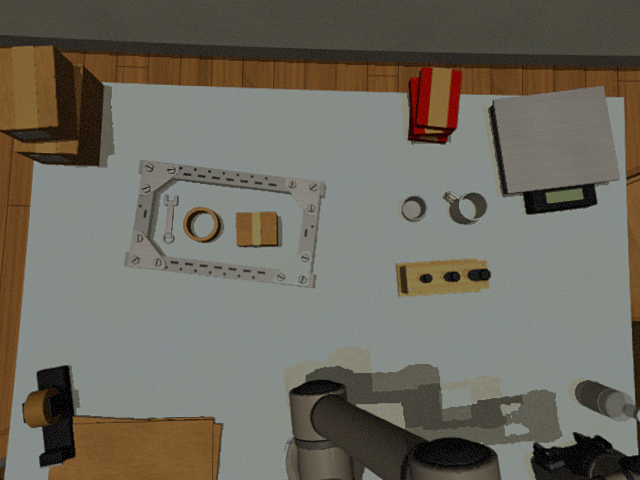

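View pics/scene0.png

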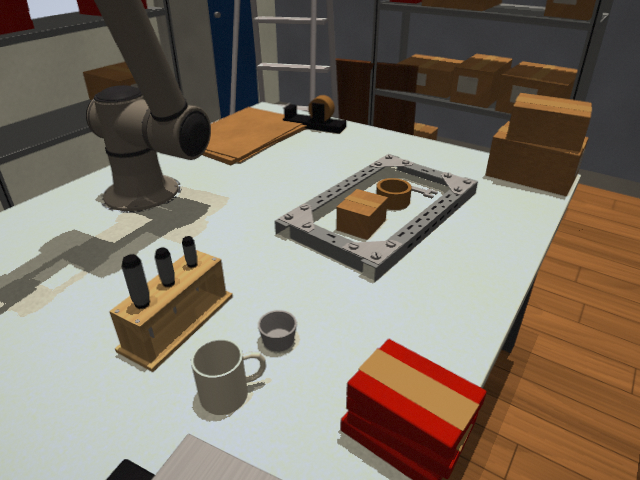

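The top view shows the rack at about (397–490, 262–295), with the biggest driver at its right end near (480, 274). The loose-bolt corner of the frame is near (303, 281). I'll zoom in on both.

Run:
```python
from h import *
t=cv2.imread('pics/top0.png')
a=cv2.resize(t[250:310,262:332],None,fx=8,fy=8,interpolation=cv2.INTER_CUBIC)[:, :400] if 0 else cv2.resize(t[260:295,270:330],(800,467),interpolation=cv2.INTER_CUBIC)
b=cv2.resize(t[255:300,390:500],(800,327),interpolation=cv2.INTER_CUBIC)
cv2.imwrite('pics/z0.png',cv2.resize(np.vstack([a,b]),(800,600)) if 0 else np.vstack([a[:273*1] if 0 else cv2.resize(a,(468,273)) @ np.eye(3) if 0 else cv2.copyMakeBorder(cv2.resize(a,(468,273)),0,0,0,332,cv2.BORDER_CONSTANT),b]))
c=cam('top')
for n,uv,z in [('corner bolt',(303,281),.05),('bolt2',(279,276),.0495),('bolt3',(306,252),.0495),('far bolt L',(136,260),.0495),('far top R',(313,188),.0495),('hole1',(482,274),.2),('cross',(453,276),.175),('small',(426,278),.16),('rack BL',(399,296),.0),('rack TR',(488,260),.1)]:
    print(n,at(c,uv,z).round(4))
```

```text
corner bolt [0.4849 0.0735 0.05  ]
bolt2 [0.4968 0.1396 0.0495]
bolt3 [0.5647 0.0675 0.0495]
far bolt L [0.5306 0.5293 0.0495]
far top R [0.7443 0.053  0.0495]
hole1 [ 0.513  -0.3627  0.2   ]
cross [ 0.5068 -0.3001  0.175 ]
small [ 0.5002 -0.2369  0.16  ]
rack BL [ 0.45   -0.1998  0.    ]
rack TR [ 0.5534 -0.4152  0.1   ]
```

View pics/z0.png

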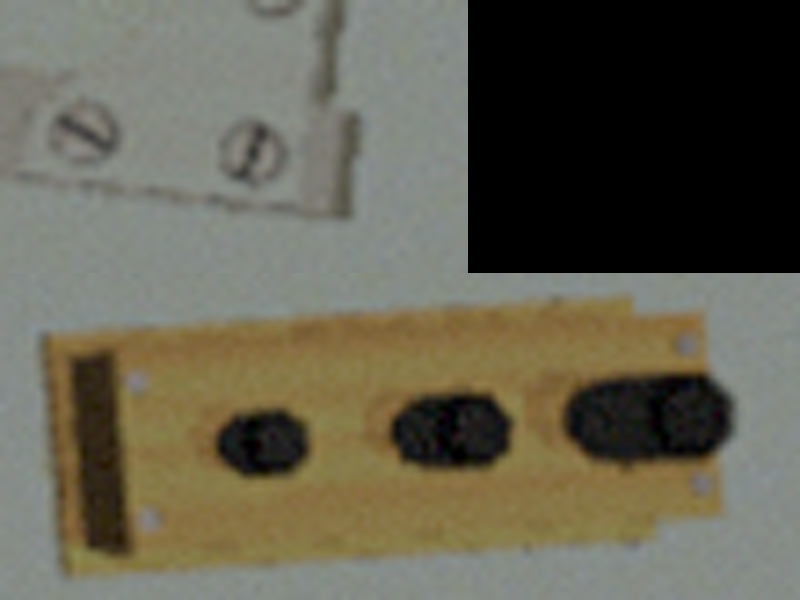

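Run:
```python
from h import *
from scipy.spatial.transform import Rotation as Ro
o=robot.get_obs(); R=Ro.from_quat(o['eef_rot']).as_matrix(); print(R.round(3))
c=cam('wrist'); C=-c[2].T@c[3]; print('cam in tool',(R.T@(C-o['ee_pos'])).round(4),'axes in tool',(R.T@c[2].T).round(3))
c=cam('top')
for n,uv,z in [('bolt',(302.4,279.6),.053),('b2',(270+84/7.8,260+133/7.8),.0495)]+[(k,(390+u/7.27,255+(v-273)/7.27),z) for k,u,v,z in [('hL',75,357,.1),('ped TL',47,337,.1),('TR',630,297,.1),('BR',657,540,.1),('BL',67,575,.1),('bigtop',695,418,.2),('crosstop',480,430,.175),('smalltop',287,441,.162)]]: print(n,at(c,uv,z).round(4))
```

```text
[[-0.     0.273 -0.962]
 [ 0.001 -0.962 -0.273]
 [-1.    -0.001 -0.   ]]
cam in tool [-0.1425  0.0006 -0.0662] axes in tool [[ 0.001 -0.259  0.966]
 [ 1.     0.    -0.001]
 [-0.     0.966  0.259]]
bolt [0.4886 0.0752 0.053 ]
b2 [0.4941 0.1347 0.0495]
hL [ 0.5296 -0.1837  0.1   ]
ped TL [ 0.5366 -0.1734  0.1   ]
TR [ 0.5571 -0.3854  0.1   ]
BR [ 0.4693 -0.3945  0.1   ]
BL [ 0.4507 -0.1814  0.1   ]
bigtop [ 0.511  -0.3714  0.2   ]
crosstop [ 0.5055 -0.3076  0.175 ]
smalltop [ 0.5001 -0.2451  0.162 ]
```

Emit:
servo_tool --commands '[{"z": 30}, {"x": 34, "y": 12, "z": 7, "az": 8}, {"x": 34, "y": 12, "z": 7, "az": 8}, {"x": 34, "y": 12, "z": 7, "az": 8}, {"x": 34, "y": 12, "z": 7, "az": 8}, {"x": 34, "y": 12, "z": 7, "az": 8}, {"x": 34, "y": 12, "z": 7, "az": 8}, {"x": 34, "y": 12, "z": 7, "az": 8}, {"x": 34, "y": 12, "z": 7, "az": 8}, {"x": 34, "y": 12, "z": 7, "az": 8}, {"x": 34, "y": 12, "z": 7, "az": 7}, {"x": 28, "y": 14}]' --grip -1

```text
validation failed for argument at $.co...
```

Run:
```python
from h import *
o=robot.get_obs(); print({k:np.round(v,4) for k,v in o.items()})
c,im=snap('wrist','w1.png'); print(c[2].tolist(),c[3].tolist())
import pickle; pickle.dump(c,open('w1.pkl','wb'))
for X in [(.511,-.371,.2),(.511,-.371,.1),(.5055,-.3076,.175)]: print(proj(c,X))
```

```text
{'clock': np.float64(0.15), 'joint_pos': array([-1.44  ,  0.3426,  1.5248, -0.    ,  1.2754, -0.146 ]), 'qvel': array([-0.0006, -0.0026, -0.0038,  0.0006,  0.0001,  0.0005]), 'effort': array([ 9.00000e-04, -4.33906e+01, -2.46148e+01, -2.00000e-04,
        5.70000e-03,  0.00000e+00]), 'ee_pos': array([ 0.1435, -0.5047,  0.2308]), 'eef_rot': array([-0.7003, -0.098 ,  0.7003, -0.0971]), 'contact_force': array([-0.0585,  0.8017, -0.0097]), 'moment': array([-0.0392, -0.0005,  0.0707]), 'width': np.float64(0.0854)}
[[0.27348839716104245, -0.9618736402940483, -0.0017879389697754572], [-0.9289441244067201, -0.26460689259579906, 0.2589324354364034], [-0.24953338523836016, -0.06915412133973635, -0.9658937815066485]] [-0.5247876754765718, -0.032998797295767754, 0.37862909032082]
[319.37308021 266.07194224]
[ 272.19738838 -369.68071988]
[ 235.66278384 -100.28799085]
```

View pics/w1.png

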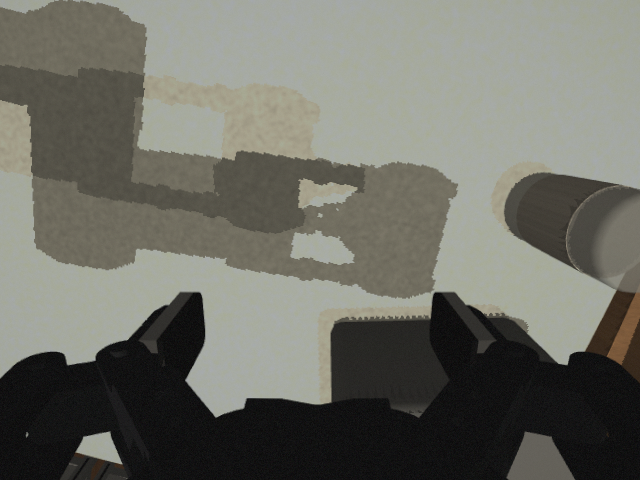

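The call was refused, so I'll send all six keys in every row.

Emit:
servo_tool --commands '[{"x": 0, "y": 0, "z": 30, "ax": 0, "ay": 0, "az": 0}, {"x": 34, "y": 9, "z": 7, "ax": 0, "ay": 0, "az": 8}, {"x": 34, "y": 9, "z": 7, "ax": 0, "ay": 0, "az": 8}, {"x": 34, "y": 9, "z": 7, "ax": 0, "ay": 0, "az": 8}, {"x": 34, "y": 9, "z": 7, "ax": 0, "ay": 0, "az": 8}, {"x": 34, "y": 9, "z": 7, "ax": 0, "ay": 0, "az": 8}, {"x": 34, "y": 9, "z": 7, "ax": 0, "ay": 0, "az": 8}, {"x": 34, "y": 9, "z": 7, "ax": 0, "ay": 0, "az": 8}, {"x": 34, "y": 9, "z": 7, "ax": 0, "ay": 0, "az": 8}, {"x": 34, "y": 9, "z": 7, "ax": 0, "ay": 0, "az": 8}, {"x": 34, "y": 9, "z": 7, "ax": 0, "ay": 0, "az": 7}, {"x": 28, "y": 5, "z": 0, "ax": 0, "ay": 0, "az": 0}]' --grip -1

```text
clock: 1.7
ee_pos: [0.5129, -0.4094, 0.3316]
eef_rot: [0.478, 0.521, -0.478, 0.521]
contact_force: [0.1, -0.6, 0.2]
width: 0.0857
```

Run:
```python
from h import *
o=robot.get_obs(); print(o['joint_pos'].round(3))
c,im=snap('wrist','w2.png')
import pickle; pickle.dump((c,o),open('w2.pkl','wb'))
for X in [(.511,-.371,.2),(.511,-.371,.1),(.5055,-.3076,.175)]: print(proj(c,X))
```

```text
[-0.79   0.561  0.905  0.     1.675 -0.877]
[317.61019524 172.24599105]
[317.36249393 162.17526971]
[317.61574966  82.86968614]
```

View pics/w2.png

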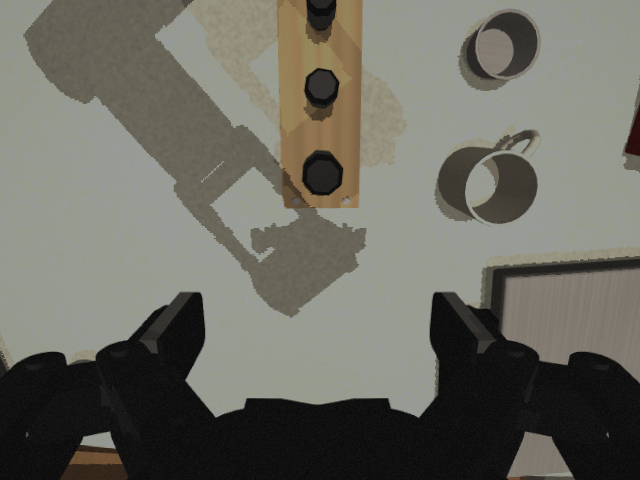

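Run:
```python
from h import *
im=cv2.imread('pics/w2.png'); a=im[140:215,275:375]
g=np.clip((a.astype(float)/255)**.6*255,0,255).astype(np.uint8)
cv2.imwrite('pics/w2z.png',cv2.resize(g,None,fx=8,fy=8,interpolation=cv2.INTER_CUBIC))
```

```text
(no output)
```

View pics/w2z.png

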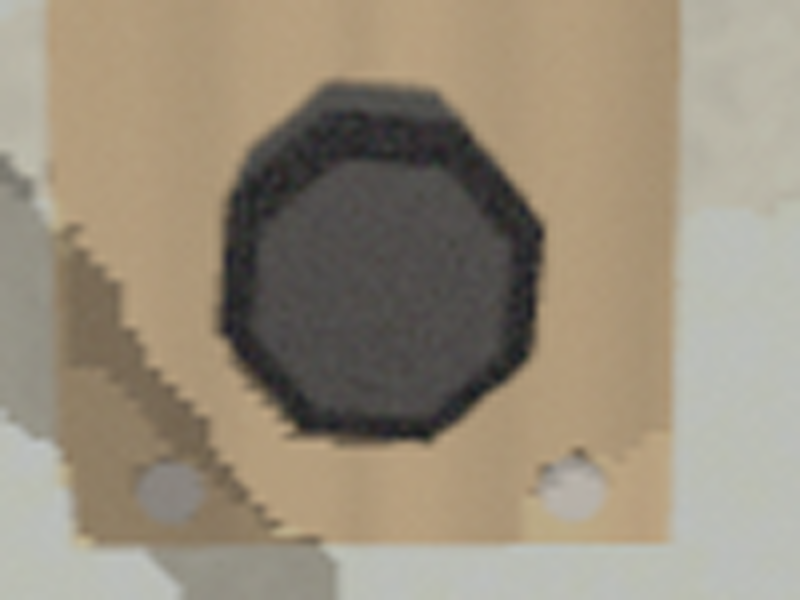

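Run:
```python
from h import *
import pickle; c,o=pickle.load(open('w2.pkl','rb'))
w=lambda u,v,z: at(c,(275+u/8-.4375,140+v/8-.4375),z)
print('centre',w(383,280,.19),w(383,272,.2))
def ang(a,b,z): d=w(*b,z)-w(*a,z); return np.degrees(np.arctan2(d[1],d[0])).round(1), np.linalg.norm(d[:2]).round(4)
for a,b in [((535,350),(543,228)),((300,435),(432,440)),((222,330),(230,195)),((432,440),(535,350)),((222,330),(300,435))]: print(ang(a,b,.19))
print('rack edge',ang((80,545),(668,543),.1), 'screws',ang((172,490),(573,490),.1),w(80,545,.1),w(668,543,.1),w(372,490,.1),'left',ang((75,545),(47,100),.1),'r',ang((672,540),(680,100),.1))
```

```text
centre [ 0.51483356 -0.37335939  0.19      ] [ 0.51452887 -0.37163302  0.2       ]
(np.float64(92.1), np.float64(0.0113))
(np.float64(2.8), np.float64(0.0124))
(np.float64(91.1), np.float64(0.0125))
(np.float64(46.6), np.float64(0.0128))
(np.float64(-48.7), np.float64(0.0122))
rack edge (np.float64(5.2), np.float64(0.0735)) screws (np.float64(5.0), np.float64(0.0499)) [ 0.4822296  -0.41860312  0.1       ] [ 0.5554746  -0.41195177  0.1       ] [ 0.51798554 -0.40851386  0.1       ] left (np.float64(97.3), np.float64(0.0547)) r (np.float64(95.5), np.float64(0.054))
```

The big octagonal handle is centred at (323, 173), which puts it at world (0.5147, −0.3727). Its flats are turned about 2° and the rack about 5°. I'll grip with the jaws along x, clear of the neighbouring drivers.

Emit:
servo_tool --commands '[{"x": 2, "y": 18, "z": 0, "ax": 0, "ay": 0, "az": -3}, {"x": 0, "y": 19, "z": 0, "ax": 0, "ay": 0, "az": 0}, {"x": 0, "y": 0, "z": -30, "ax": 0, "ay": 0, "az": 0}, {"x": 0, "y": 0, "z": -40, "ax": 0, "ay": 0, "az": 0}, {"x": 0, "y": 0, "z": -40, "ax": 0, "ay": 0, "az": 0}, {"x": 0, "y": 0, "z": -40, "ax": 0, "ay": 0, "az": 0}, {"x": 0, "y": 0, "z": -30, "ax": 0, "ay": 0, "az": 0}, {"x": 0, "y": 0, "z": -12, "ax": 0, "ay": 0, "az": 0}, {"x": 0, "y": 0, "z": 0, "ax": 0, "ay": 0, "az": 0}, {"x": 0, "y": 0, "z": 0, "ax": 0, "ay": 0, "az": 0}]' --grip -1

```text
clock: 3.0
ee_pos: [0.5141, -0.3736, 0.1409]
eef_rot: [0.492, 0.507, -0.492, 0.509]
contact_force: [0.2, -0.7, -0.9]
width: 0.0853
```

Emit:
servo_tool --commands '[{"x": 0, "y": 0, "z": 0, "ax": 0, "ay": 0, "az": 0}, {"x": 0, "y": 0, "z": 0, "ax": 0, "ay": 0, "az": 0}, {"x": 0, "y": 0, "z": 0, "ax": 0, "ay": 0, "az": 0}, {"x": 0, "y": 0, "z": 0, "ax": 0, "ay": 0, "az": 0}, {"x": 0, "y": 0, "z": 0, "ax": 0, "ay": 0, "az": 0}, {"x": 0, "y": 0, "z": 0, "ax": 0, "ay": 0, "az": 0}, {"x": 0, "y": 0, "z": 0, "ax": 0, "ay": 0, "az": 0}, {"x": 0, "y": 0, "z": 0, "ax": 0, "ay": 0, "az": 0}]' --grip 1

```text
clock: 4.0
ee_pos: [0.5137, -0.3732, 0.1398]
eef_rot: [0.492, 0.508, -0.492, 0.508]
contact_force: [0.3, 0.7, 5.6]
width: 0.0294
```

Emit:
servo_tool --commands '[{"x": 0, "y": 0, "z": 5, "ax": 0, "ay": 0, "az": 0}, {"x": 0, "y": 0, "z": 15, "ax": 0, "ay": 0, "az": 0}, {"x": 0, "y": 0, "z": 25, "ax": 0, "ay": 0, "az": 0}, {"x": 0, "y": 0, "z": 30, "ax": 0, "ay": 0, "az": 0}, {"x": 0, "y": 0, "z": 30, "ax": 0, "ay": 0, "az": 0}, {"x": 0, "y": 0, "z": 30, "ax": 0, "ay": 0, "az": 0}, {"x": 0, "y": 0, "z": 30, "ax": 0, "ay": 0, "az": 0}, {"x": 0, "y": 0, "z": 20, "ax": 0, "ay": 0, "az": 0}, {"x": 0, "y": 0, "z": 0, "ax": 0, "ay": 0, "az": 0}]'

```text
clock: 5.12
ee_pos: [0.5138, -0.3733, 0.3265]
eef_rot: [0.492, 0.507, -0.492, 0.509]
contact_force: [0.2, 0.1, -2.7]
width: 0.0295
```

Emit:
servo_tool --commands '[{"x": 0, "y": 25, "z": 0, "ax": 0, "ay": 0, "az": 0}, {"x": -4, "y": 45, "z": 0, "ax": 0, "ay": 0, "az": 0}, {"x": -4, "y": 45, "z": 0, "ax": 0, "ay": 0, "az": 0}, {"x": -4, "y": 45, "z": 0, "ax": 0, "ay": 0, "az": 0}, {"x": -4, "y": 45, "z": -20, "ax": 0, "ay": 0, "az": 0}, {"x": -4, "y": 45, "z": -30, "ax": 0, "ay": 0, "az": 0}, {"x": -4, "y": 45, "z": -30, "ax": 0, "ay": 0, "az": 0}, {"x": -1, "y": 40, "z": -20, "ax": 0, "ay": 0, "az": 0}, {"x": 0, "y": 33, "z": -10, "ax": 0, "ay": 0, "az": 0}, {"x": 0, "y": 10, "z": 0, "ax": 0, "ay": 0, "az": 0}, {"x": 0, "y": 0, "z": 0, "ax": 0, "ay": 0, "az": 0}]'

```text
clock: 6.5
ee_pos: [0.4885, 0.005, 0.2143]
eef_rot: [0.491, 0.508, -0.492, 0.508]
contact_force: [0.3, -0.4, -1.5]
width: 0.0292
```

Run:
```python
from h import *
o=robot.get_obs(); print({k:np.round(v,4) for k,v in o.items()})
c,im=snap('wrist','w3.png')
import pickle; pickle.dump((c,o),open('w3.pkl','wb'))
p=np.array(o['ee_pos'])
for X in [p-[0,0,.12],(.4886,.0752,.053)]: print(proj(c,X))
cs,ims=snap('scene','s3.png'); q=proj(cs,p-[0,0,.12]); print(q)
u,v=q.astype(int)
a=cv2.resize(ims[max(v-50,0):v+40,u-60:u+60],(400,300),interpolation=cv2.INTER_CUBIC)
a=cv2.copyMakeBorder(a,0,240,0,0,cv2.BORDER_CONSTANT)
cv2.imwrite('pics/w3c.png',np.hstack([im[0:480,150:550],a[:480]]))
```

```text
{'clock': np.float64(6.5), 'joint_pos': array([-1.4660e-01,  2.9070e-01,  1.6484e+00, -4.0000e-04,  1.2025e+00,
       -1.8000e-01]), 'qvel': array([-0.029 , -0.0024, -0.0139, -0.0062, -0.0017, -0.009 ]), 'effort': array([  1.037 , -40.4265, -23.9308,   0.1376,   0.0451,   0.1224]), 'ee_pos': array([0.4885, 0.005 , 0.2143]), 'eef_rot': array([ 0.4914,  0.5082, -0.4916,  0.5084]), 'contact_force': array([ 0.2754, -0.3853, -1.5138]), 'moment': array([-0.0325, -0.0673, -0.0159]), 'width': np.float64(0.0292)}
[315.69397852 228.39240019]
[319.03455677 127.35161248]
[267.94493466 211.34974832]
```

View pics/w3c.png

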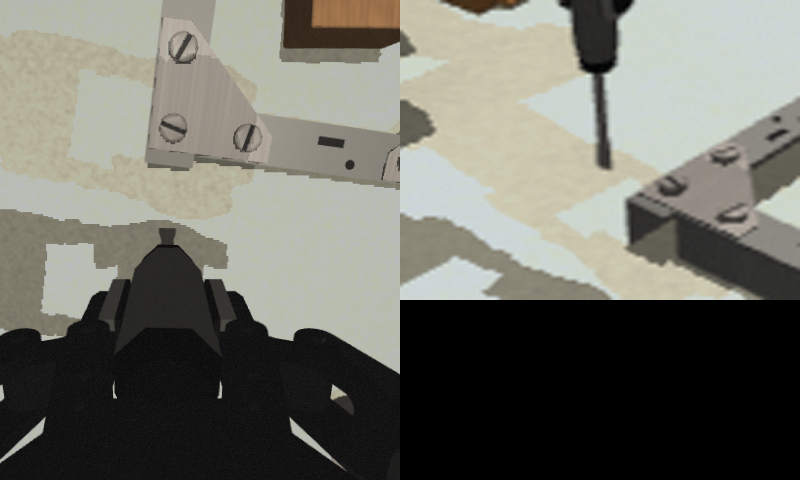

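Run:
```python
from h import *
im=cv2.imread('pics/w3.png')
g=lambda a:np.clip((a.astype(float)/255)**.6*255,0,255).astype(np.uint8)
a=cv2.resize(g(im[105:155,298:348]),(400,400),interpolation=cv2.INTER_CUBIC)
b=cv2.resize(g(im[215:265,292:342]),(400,400),interpolation=cv2.INTER_CUBIC)
cv2.imwrite('pics/w3z.png',np.hstack([a,b]))
```

```text
(no output)
```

View pics/w3z.png

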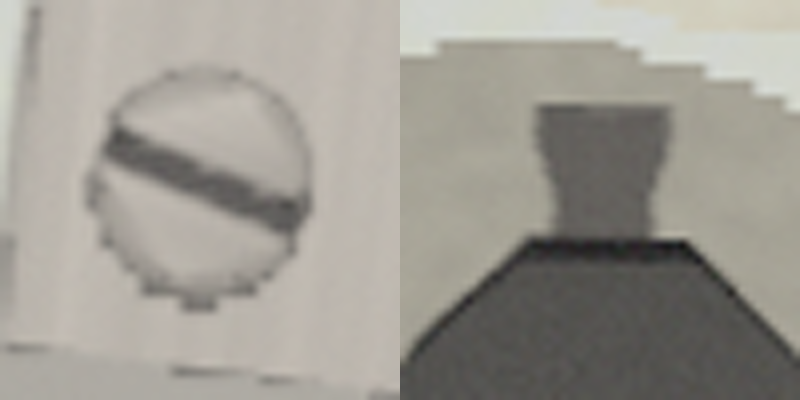

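Run:
```python
from h import *
import pickle; c,o=pickle.load(open('w3.pkl','rb'))
p=o['ee_pos']; z=p[2]-.12
t=at(c,(317,227.5),z); b=at(c,(323.2,126.7),.052); print(t,b,b-t,'tip rel tcp',t-p)
a1=at(c,(298+107/8-.44,105+140/8-.44),.052); a2=at(c,(298+305/8-.44,105+215/8-.44),.052); d=a2-a1; print(d,np.degrees(np.arctan2(d[1],d[0])))
e=at(c,(342,227.5),z)-at(c,(292,227.5),z); print(np.degrees(np.arctan2(e[1],e[0])))
print([ (at(c,(298+u/8-.44,127),.052)).round(4) for u in (95,312)])
```

```text
[0.48937564 0.00567972 0.09432236] [0.49181237 0.07581629 0.052     ] [ 0.00243672  0.07013657 -0.04232236] tip rel tcp [ 0.00090679  0.00068493 -0.12      ]
[ 0.01942798 -0.00638285  0.        ] -18.1873742385209
1.9373890325929328
[array([0.4812, 0.0752, 0.052 ]), array([0.5022, 0.076 , 0.052 ])]
```

The blade tip is at (317, 227.5) and the loose bolt at (323, 127), with its slot tilted. Slot yaw is −18° and the blade's is +2°. I'll bring the tip close to bolt height beside the head and compare them there.

Emit:
servo_tool --commands '[{"x": 2, "y": 12, "z": -6, "ax": 0, "ay": 0, "az": -6}, {"x": 0, "y": 15, "z": -15, "ax": 0, "ay": 0, "az": -7}, {"x": 0, "y": 12, "z": -12, "ax": 0, "ay": 0, "az": -7}, {"x": 0, "y": 3, "z": -3, "ax": 0, "ay": 0, "az": 0}, {"x": 0, "y": 0, "z": 0, "ax": 0, "ay": 0, "az": 0}, {"x": 0, "y": 0, "z": 0, "ax": 0, "ay": 0, "az": 0}]'

```text
clock: 7.35
ee_pos: [0.4909, 0.0463, 0.1789]
eef_rot: [0.573, 0.415, -0.572, 0.415]
contact_force: [-0.0, -0.3, -1.7]
width: 0.0293
```

Run:
```python
from h import *
o=robot.get_obs(); print({k:np.round(v,4) for k,v in o.items()})
c,im=snap('wrist','w4.png')
import pickle; pickle.dump((c,o),open('w4.pkl','wb'))
p=np.array(o['ee_pos']); a=proj(c,p-[0,0,.12]);b=proj(c,(.4918,.0758,.052)); print(a,b)
g=np.clip((im[150:250,270:370].astype(float)/255)**.6*255,0,255).astype(np.uint8)
cv2.imwrite('pics/w4z.png',cv2.resize(g,(600,600),interpolation=cv2.INTER_CUBIC))
```

```text
{'clock': np.float64(7.35), 'joint_pos': array([-6.1500e-02,  3.3470e-01,  1.6912e+00, -3.0000e-04,  1.1145e+00,
        2.5470e-01]), 'qvel': array([ 0.0044, -0.001 ,  0.0022,  0.0007, -0.0024,  0.0083]), 'effort': array([ 6.62000e-02, -4.16438e+01, -2.30826e+01,  1.80000e-03,
        1.70000e-03, -2.48000e-02]), 'ee_pos': array([0.4909, 0.0463, 0.1789]), 'eef_rot': array([ 0.5727,  0.4147, -0.5722,  0.4154]), 'contact_force': array([-0.0379, -0.308 , -1.732 ]), 'moment': array([-0.0169, -0.0217,  0.0157]), 'width': np.float64(0.0293)}
[315.44355137 228.89602222] [303.67725246 187.86298223]
```

View pics/w4z.png

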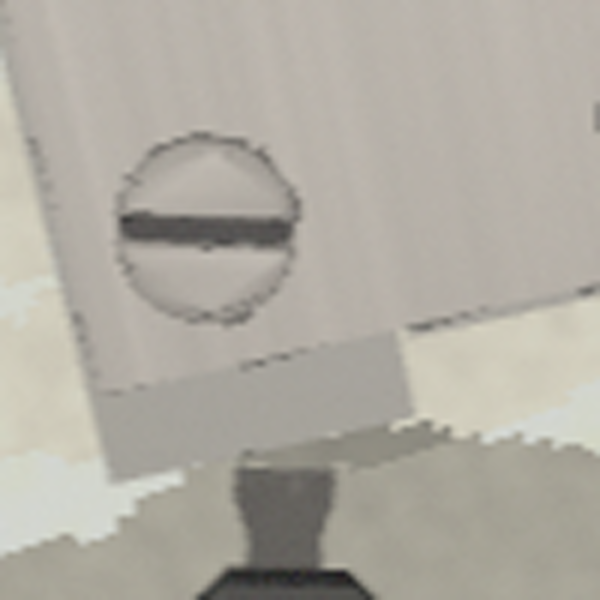

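Run:
```python
from h import *
import pickle; c,o=pickle.load(open('w4.pkl','rb'))
p=o['ee_pos']
for z in(.056,.059,.061): print(at(c,(317.25,227.75),z)-p)
t=at(c,(317.25,227.75),p[2]-.12); b=at(c,(304.0,187.5),.0515); print(b,b-t)
f=lambda u,v:at(c,(270+u/6-.42,150+v/6-.42),.0515)
d=f(292,232)-f(120,225); print(np.degrees(np.arctan2(d[1],d[0])),np.linalg.norm(d))
d=f(335,469)-f(237,470); print(np.degrees(np.arctan2(d[1],d[0])))
from scipy.spatial.transform import Rotation as Ro
print(Ro.from_quat(o['eef_rot']).as_matrix().round(4))
```

```text
[ 0.0012672  -0.00028048 -0.12289704]
[ 0.00149091  0.00042294 -0.11989704]
[ 0.00164005  0.00089188 -0.11789704]
[0.49206358 0.07591411 0.0515    ] [-0.00035694  0.02925277 -0.00739704]
-20.471443595018364 0.020427095910822157
-17.510130081458954
[[ 1.200e-03  9.505e-01 -3.109e-01]
 [-3.000e-04 -3.109e-01 -9.505e-01]
 [-1.000e+00  1.300e-03 -1.000e-04]]
```

Emit:
servo_tool --commands '[{"x": 0, "y": 10, "z": 2, "ax": 0, "ay": 0, "az": -2.5}, {"x": -0.4, "y": 15, "z": 0, "ax": 0, "ay": 0, "az": 0}, {"x": 0, "y": 4.2, "z": 0, "ax": 0, "ay": 0, "az": 0}, {"x": 0, "y": 0, "z": -2, "ax": 0, "ay": 0, "az": 0}, {"x": 0, "y": 0, "z": 0, "ax": 0, "ay": 0, "az": 0}]'

```text
clock: 8.02
ee_pos: [0.4899, 0.076, 0.178]
eef_rot: [-0.581, -0.402, 0.582, -0.402]
contact_force: [-0.6, 1.0, -1.5]
width: 0.029
```

Emit:
servo_tool --commands '[{"x": 0, "y": 0, "z": -1, "ax": 0, "ay": 0, "az": 0}, {"x": 0, "y": 0, "z": -1, "ax": 0, "ay": 0, "az": 0}, {"x": 0, "y": 0, "z": -1, "ax": 0, "ay": 0, "az": 0}, {"x": 0, "y": 0, "z": 0, "ax": 0, "ay": 0, "az": 0}]'

```text
clock: 8.52
ee_pos: [0.4901, 0.0761, 0.1752]
eef_rot: [-0.581, -0.402, 0.582, -0.402]
contact_force: [0.5, 0.2, -1.5]
width: 0.0293
```

```bash
cat > st.py <<'E'
from h import *
o=robot.get_obs(); p=o['ee_pos']
from scipy.spatial.transform import Rotation as Ro
R=Ro.from_quat(o['eef_rot']).as_matrix()
print(o['clock'],'p',(p*1e3).round(2),'yaw',np.degrees(np.arctan2(R[1,1],R[0,1])).round(2),'F',o['contact_force'].round(2),'M',o['moment'].round(3),'q5',o['joint_pos'][5].round(3))
E
python3 st.py
python3 - <<'E'
from h import *
c,im=snap('wrist','w5.png')
g=np.clip((im[190:260,270:370].astype(float)/255)**.6*255,0,255).astype(np.uint8)
cv2.imwrite('pics/w5z.png',cv2.resize(g,(800,560),interpolation=cv2.INTER_CUBIC))
E
```

```text
8.525 p [490.06  76.13 175.22] yaw -20.64 F [ 0.48  0.17 -1.53] M [-0.008  0.013 -0.008] q5 0.36
```

View pics/w5z.png

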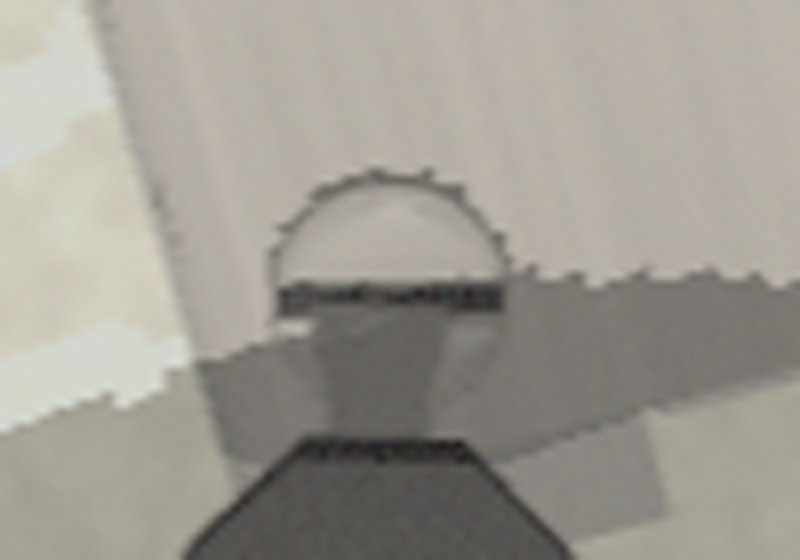

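The blade sits just above the slot: slot rows 284–315, blade edge at row 315, centred about 11 crop pixels left. I'll correct by about (1.2, 0.7) mm and feel down in small steps.

Emit:
servo_tool --commands '[{"x": 1.2, "y": 0.7, "z": 0, "ax": 0, "ay": 0, "az": 0}, {"x": 0, "y": 0, "z": -0.8, "ax": 0, "ay": 0, "az": 0}, {"x": 0, "y": 0, "z": -0.7, "ax": 0, "ay": 0, "az": 0}, {"x": 0, "y": 0, "z": -0.5, "ax": 0, "ay": 0, "az": 0}, {"x": 0, "y": 0, "z": 0, "ax": 0, "ay": 0, "az": 0}]'

```text
clock: 9.2
ee_pos: [0.4913, 0.0769, 0.1733]
eef_rot: [-0.581, -0.402, 0.582, -0.402]
contact_force: [0.1, 0.0, -2.2]
width: 0.0292
```

Emit:
servo_tool --commands '[{"x": 0, "y": 0, "z": -0.4, "ax": 0, "ay": 0, "az": 0}, {"x": 0, "y": 0, "z": -0.4, "ax": 0, "ay": 0, "az": 0}, {"x": 0, "y": 0, "z": 0, "ax": 0, "ay": 0, "az": 0}]'

```text
clock: 9.57
ee_pos: [0.4913, 0.0769, 0.1725]
eef_rot: [0.581, 0.402, -0.581, 0.402]
contact_force: [1.0, 0.2, -0.9]
width: 0.0293
```

```bash
python3 st.py
```

```text
9.575 p [491.27  76.88 172.49] yaw -20.64 F [ 1.01  0.19 -0.85] M [ 0.012  0.007 -0.009] q5 0.361
```

Emit:
servo_tool --commands '[{"x": 0, "y": 0, "z": -0.4, "ax": 0, "ay": 0, "az": 0}, {"x": 0, "y": 0, "z": -0.4, "ax": 0, "ay": 0, "az": 0}, {"x": 0, "y": 0, "z": 0, "ax": 0, "ay": 0, "az": 0}]'

```text
clock: 9.95
ee_pos: [0.4913, 0.0768, 0.1717]
eef_rot: [-0.581, -0.402, 0.582, -0.402]
contact_force: [0.0, -0.0, -2.1]
width: 0.0293
```

Emit:
servo_tool --commands '[{"x": 0, "y": 0, "z": -0.4, "ax": 0, "ay": 0, "az": 0}, {"x": 0, "y": 0, "z": -0.3, "ax": 0, "ay": 0, "az": 0}, {"x": 0, "y": 0, "z": 0, "ax": 0, "ay": 0, "az": 0}]'

```text
clock: 10.32
ee_pos: [0.4913, 0.0769, 0.171]
eef_rot: [-0.581, -0.402, 0.582, -0.402]
contact_force: [0.4, -0.1, -2.9]
width: 0.0295
```

```bash
python3 st.py
```

```text
10.325 p [491.27  76.85 170.96] yaw -20.64 F [ 0.39 -0.05 -2.88] M [ 0.021 -0.011 -0.006] q5 0.361
```

Emit:
servo_tool --commands '[{"x": 0, "y": 0, "z": -0.4, "ax": 0, "ay": 0, "az": 0}, {"x": 0, "y": 0, "z": -0.3, "ax": 0, "ay": 0, "az": 0}, {"x": 0, "y": 0, "z": 0, "ax": 0, "ay": 0, "az": 0}]'

```text
clock: 10.7
ee_pos: [0.4913, 0.0768, 0.1703]
eef_rot: [-0.581, -0.402, 0.581, -0.402]
contact_force: [-0.8, 0.1, -1.8]
width: 0.0294
```

Emit:
servo_tool --commands '[{"x": 0, "y": 0, "z": -0.3, "ax": 0, "ay": 0, "az": 0}, {"x": 0, "y": 0, "z": -0.3, "ax": 0, "ay": 0, "az": 0}, {"x": 0, "y": 0, "z": 0, "ax": 0, "ay": 0, "az": 0}]'

```text
clock: 11.08
ee_pos: [0.4914, 0.0768, 0.1698]
eef_rot: [0.582, 0.402, -0.581, 0.402]
contact_force: [0.4, -0.8, -0.6]
width: 0.0292
```

```bash
python3 st.py
```

```text
11.075 p [491.36  76.78 169.84] yaw -20.64 F [ 0.37 -0.77 -0.62] M [-0.196  0.06   0.014] q5 0.361
```

Emit:
servo_tool --commands '[{"x": -0.1, "y": -0.3, "z": 0, "ax": 0, "ay": 0, "az": 0}, {"x": 0, "y": 0, "z": 0, "ax": 0, "ay": 0, "az": 0}, {"x": 0, "y": 0, "z": 0, "ax": 0, "ay": 0, "az": 0}]'

```text
clock: 11.45
ee_pos: [0.4912, 0.0766, 0.1697]
eef_rot: [0.582, 0.402, -0.581, 0.402]
contact_force: [-0.7, 0.1, 0.1]
width: 0.0292
```

```bash
python3 st.py
```

```text
11.45 p [491.23  76.55 169.72] yaw -20.64 F [-0.71  0.09  0.06] M [-0.163  0.031  0.012] q5 0.361
```

Emit:
servo_tool --commands '[{"x": 0, "y": 0, "z": -0.3, "ax": 0, "ay": 0, "az": 0}, {"x": 0, "y": 0, "z": 0, "ax": 0, "ay": 0, "az": 0}, {"x": 0, "y": 0, "z": 0, "ax": 0, "ay": 0, "az": 0}]'

```text
clock: 11.82
ee_pos: [0.4911, 0.0765, 0.1693]
eef_rot: [-0.581, -0.402, 0.582, -0.402]
contact_force: [0.1, -0.5, -1.8]
width: 0.0293
```

```bash
python3 st.py
```

```text
11.825 p [491.11  76.54 169.31] yaw -20.64 F [ 0.14 -0.53 -1.81] M [-0.272  0.071  0.014] q5 0.361
```

Emit:
servo_tool --commands '[{"x": -0.2, "y": -0.6, "z": 0, "ax": 0, "ay": 0, "az": 0}, {"x": 0, "y": 0, "z": 0, "ax": 0, "ay": 0, "az": 0}, {"x": 0, "y": 0, "z": 0, "ax": 0, "ay": 0, "az": 0}]'

```text
clock: 12.2
ee_pos: [0.491, 0.0761, 0.1694]
eef_rot: [0.582, 0.402, -0.581, 0.402]
contact_force: [0.1, 0.1, -2.4]
width: 0.0295
```

```bash
python3 st.py
```

```text
12.2 p [490.96  76.07 169.39] yaw -20.64 F [ 0.06  0.14 -2.36] M [-0.034  0.033 -0.015] q5 0.359
```

Emit:
servo_tool --commands '[{"x": 0, "y": 0, "z": -0.3, "ax": 0, "ay": 0, "az": 0}, {"x": 0, "y": 0, "z": 0, "ax": 0, "ay": 0, "az": 0}, {"x": 0, "y": 0, "z": 0, "ax": 0, "ay": 0, "az": 0}]'

```text
clock: 12.58
ee_pos: [0.491, 0.076, 0.1691]
eef_rot: [0.582, 0.402, -0.581, 0.402]
contact_force: [-0.0, 0.2, -1.8]
width: 0.0296
```

```bash
python3 st.py
```

```text
12.575 p [490.99  76.01 169.12] yaw -20.64 F [-0.04  0.18 -1.82] M [-0.006 -0.038  0.021] q5 0.359
```

Emit:
servo_tool --commands '[{"x": 0, "y": 0, "z": -0.3, "ax": 0, "ay": 0, "az": 0}, {"x": 0, "y": 0, "z": -0.3, "ax": 0, "ay": 0, "az": 0}, {"x": 0, "y": 0, "z": 0, "ax": 0, "ay": 0, "az": 0}, {"x": 0, "y": 0, "z": 0, "ax": 0, "ay": 0, "az": 0}]'

```text
clock: 13.08
ee_pos: [0.491, 0.076, 0.1685]
eef_rot: [0.582, 0.402, -0.581, 0.402]
contact_force: [-0.2, 0.2, -1.9]
width: 0.029
```

```bash
python3 st.py
```

```text
13.075 p [490.98  75.96 168.52] yaw -20.64 F [-0.2   0.16 -1.86] M [ 0.014 -0.007  0.003] q5 0.359
```

Emit:
servo_tool --commands '[{"x": 0, "y": 0, "z": -0.3, "ax": 0, "ay": 0, "az": 0}, {"x": 0, "y": 0, "z": -0.2, "ax": 0, "ay": 0, "az": 0}, {"x": 0, "y": 0, "z": 0, "ax": 0, "ay": 0, "az": 0}, {"x": 0, "y": 0, "z": 0, "ax": 0, "ay": 0, "az": 0}]'

```text
clock: 13.58
ee_pos: [0.491, 0.076, 0.168]
eef_rot: [0.581, 0.402, -0.581, 0.402]
contact_force: [-0.6, -0.5, -1.0]
width: 0.0292
```

```bash
python3 st.py
```

```text
13.575 p [490.99  75.96 168.02] yaw -20.64 F [-0.62 -0.49 -1.01] M [-0.068  0.056 -0.044] q5 0.359
```

Emit:
servo_tool --commands '[{"x": 0, "y": 0, "z": -0.2, "ax": 0, "ay": 0, "az": 0}, {"x": 0, "y": 0, "z": -0.2, "ax": 0, "ay": 0, "az": 0}, {"x": 0, "y": 0, "z": 0, "ax": 0, "ay": 0, "az": 0}, {"x": 0, "y": 0, "z": 0, "ax": 0, "ay": 0, "az": 0}]'

```text
clock: 14.08
ee_pos: [0.491, 0.076, 0.1676]
eef_rot: [-0.581, -0.402, 0.581, -0.402]
contact_force: [0.2, -0.3, -2.2]
width: 0.0295
```

```bash
python3 st.py
```

```text
14.075 p [490.98  75.96 167.62] yaw -20.64 F [ 0.22 -0.31 -2.17] M [-0.043  0.024 -0.044] q5 0.359
```

Emit:
servo_tool --commands '[{"x": 0, "y": 0, "z": -0.2, "ax": 0, "ay": 0, "az": 0}, {"x": 0, "y": 0, "z": 0, "ax": 0, "ay": 0, "az": 0}, {"x": 0, "y": 0, "z": 0, "ax": 0, "ay": 0, "az": 0}]'

```text
clock: 14.45
ee_pos: [0.491, 0.076, 0.1674]
eef_rot: [-0.581, -0.402, 0.581, -0.402]
contact_force: [-0.4, -0.0, -2.5]
width: 0.0292
```

```bash
python3 st.py
```

```text
14.45 p [490.99  75.98 167.39] yaw -20.64 F [-0.36 -0.04 -2.54] M [-0.072 -0.044  0.02 ] q5 0.359
```

Emit:
servo_tool --commands '[{"x": 0, "y": 0, "z": -0.2, "ax": 0, "ay": 0, "az": 0}, {"x": 0, "y": 0, "z": -0.2, "ax": 0, "ay": 0, "az": 0}, {"x": 0, "y": 0, "z": 0, "ax": 0, "ay": 0, "az": 0}, {"x": 0, "y": 0, "z": 0, "ax": 0, "ay": 0, "az": 0}]'

```text
clock: 14.95
ee_pos: [0.4911, 0.076, 0.1672]
eef_rot: [0.582, 0.402, -0.581, 0.402]
contact_force: [-1.1, -0.3, 0.4]
width: 0.0294
```

```bash
python3 st.py
```

```text
14.95 p [491.07  75.97 167.22] yaw -20.64 F [-1.05 -0.35  0.39] M [-0.049  0.242  0.028] q5 0.359
```

Emit:
servo_tool --commands '[{"x": 0, "y": 0, "z": -0.2, "ax": 0, "ay": 0, "az": 0}, {"x": 0, "y": 0, "z": 0, "ax": 0, "ay": 0, "az": 0}, {"x": 0, "y": 0, "z": 0, "ax": 0, "ay": 0, "az": 0}]'

```text
clock: 15.32
ee_pos: [0.4911, 0.076, 0.1671]
eef_rot: [0.582, 0.402, -0.581, 0.402]
contact_force: [-1.2, 0.3, 5.7]
width: 0.0291
```

```bash
python3 st.py
```

```text
15.325 p [491.09  76.   167.07] yaw -20.64 F [-1.17  0.33  5.65] M [-0.068  0.365 -0.008] q5 0.359
```

The blade is seated: the floor contact came about 3.5 mm below the flare entry, and the sides hold it. I'll ease the thrust and begin turning clockwise.

Emit:
servo_tool --commands '[{"x": 0, "y": 0, "z": 0.1, "ax": 0, "ay": 0, "az": -1.5}, {"x": 0, "y": 0.04, "z": 0, "ax": 0, "ay": 0, "az": -1.5}, {"x": 0, "y": 0.04, "z": 0, "ax": 0, "ay": 0, "az": -1.5}, {"x": 0, "y": 0, "z": 0, "ax": 0, "ay": 0, "az": -1.5}, {"x": 0, "y": 0, "z": 0, "ax": 0, "ay": 0, "az": 0}]'

```text
clock: 15.95
ee_pos: [0.4911, 0.0759, 0.167]
eef_rot: [0.602, 0.371, -0.602, 0.371]
contact_force: [-2.0, -1.0, 5.5]
width: 0.0289
```

```bash
python3 st.py
```

```text
15.95 p [491.06  75.92 167.04] yaw -26.71 F [-2.   -1.01  5.54] M [-0.274  0.396  0.032] q5 0.466
```

Emit:
servo_tool --commands '[{"x": 0, "y": 0.04, "z": 0, "ax": 0, "ay": 0, "az": -1.5}, {"x": 0, "y": 0.04, "z": 0, "ax": 0, "ay": 0, "az": -1.5}, {"x": 0, "y": 0, "z": 0, "ax": 0, "ay": 0, "az": -1.5}, {"x": 0, "y": 0, "z": 0, "ax": 0, "ay": 0, "az": 0}]'

```text
clock: 16.45
ee_pos: [0.4911, 0.0759, 0.167]
eef_rot: [-0.616, -0.347, 0.616, -0.347]
contact_force: [-1.6, -1.5, 4.9]
width: 0.0295
```

```bash
python3 st.py
```

```text
16.45 p [491.07  75.91 167.04] yaw -31.2 F [-1.58 -1.54  4.92] M [-0.427  0.322  0.049] q5 0.544
```

Emit:
servo_tool --commands '[{"x": -0.3, "y": -0.5, "z": 0.1, "ax": 0, "ay": 0, "az": 0}, {"x": 0, "y": 0, "z": 0, "ax": 0, "ay": 0, "az": -1}, {"x": 0, "y": 0, "z": 0, "ax": 0, "ay": 0, "az": 0}]'

```text
clock: 16.82
ee_pos: [0.4909, 0.0757, 0.1671]
eef_rot: [0.619, 0.342, -0.619, 0.342]
contact_force: [-0.3, -1.0, 4.4]
width: 0.0293
```

```bash
python3 st.py
```

```text
16.825 p [490.85  75.66 167.09] yaw -32.17 F [-0.27 -0.97  4.37] M [-0.185  0.104  0.05 ] q5 0.56
```

Emit:
servo_tool --commands '[{"x": 0, "y": 0, "z": 0, "ax": 0, "ay": 0, "az": -1.5}, {"x": 0, "y": 0, "z": 0, "ax": 0, "ay": 0, "az": -1.5}, {"x": 0, "y": 0, "z": 0, "ax": 0, "ay": 0, "az": 0}]'

```text
clock: 17.2
ee_pos: [0.4908, 0.0756, 0.1671]
eef_rot: [0.628, 0.325, -0.628, 0.326]
contact_force: [-0.3, -0.1, 3.4]
width: 0.0293
```

```bash
python3 st.py
```

```text
17.2 p [490.82  75.62 167.07] yaw -35.17 F [-0.32 -0.13  3.41] M [-0.194 -0.003  0.083] q5 0.612
```

Emit:
servo_tool --commands '[{"x": 0, "y": -0.2, "z": 0, "ax": 0, "ay": 0, "az": -1.5}, {"x": 0, "y": 0, "z": 0, "ax": 0, "ay": 0, "az": -1.5}, {"x": 0, "y": 0, "z": 0, "ax": 0, "ay": 0, "az": -1.5}, {"x": 0, "y": 0, "z": 0, "ax": 0, "ay": 0, "az": 0}]'

```text
clock: 17.7
ee_pos: [0.4907, 0.0755, 0.167]
eef_rot: [0.64, 0.301, -0.64, 0.301]
contact_force: [0.2, -0.2, 3.9]
width: 0.0293
```

```bash
python3 st.py
```

```text
17.7 p [490.74  75.48 167.04] yaw -39.66 F [ 0.15 -0.24  3.93] M [-0.015 -0.094  0.046] q5 0.69
```

Emit:
servo_tool --commands '[{"x": 0, "y": 0, "z": 0, "ax": 0, "ay": 0, "az": -1.5}, {"x": 0, "y": 0, "z": 0, "ax": 0, "ay": 0, "az": -1.5}, {"x": 0, "y": 0, "z": 0, "ax": 0, "ay": 0, "az": -1.5}, {"x": 0, "y": 0, "z": 0, "ax": 0, "ay": 0, "az": 0}]'

```text
clock: 18.2
ee_pos: [0.4908, 0.0754, 0.1671]
eef_rot: [0.651, 0.275, -0.651, 0.275]
contact_force: [0.2, 0.5, 4.2]
width: 0.0292
```

```bash
python3 st.py
```

```text
18.2 p [490.76  75.43 167.07] yaw -44.17 F [0.18 0.45 4.18] M [-0.059 -0.055  0.047] q5 0.769
```

Emit:
servo_tool --commands '[{"x": 0, "y": 0, "z": 0, "ax": 0, "ay": 0, "az": -1.5}, {"x": 0, "y": 0, "z": 0, "ax": 0, "ay": 0, "az": -1.5}, {"x": 0, "y": 0, "z": 0, "ax": 0, "ay": 0, "az": -1.5}, {"x": 0, "y": 0, "z": 0, "ax": 0, "ay": 0, "az": -1}, {"x": 0, "y": 0, "z": 0, "ax": 0, "ay": 0, "az": 0}]'

```text
clock: 18.82
ee_pos: [0.4907, 0.0754, 0.167]
eef_rot: [0.664, 0.244, -0.664, 0.244]
contact_force: [0.8, 0.2, 4.8]
width: 0.0291
```

```bash
python3 st.py
```

```text
18.825 p [490.72  75.44 167.04] yaw -49.66 F [0.84 0.23 4.82] M [-0.034 -0.118  0.034] q5 0.865
```

Emit:
servo_tool --commands '[{"x": 0, "y": 0, "z": 0, "ax": 0, "ay": 0, "az": -1.5}, {"x": 0, "y": 0, "z": 0, "ax": 0, "ay": 0, "az": -1.5}, {"x": 0, "y": 0, "z": 0, "ax": 0, "ay": 0, "az": -1}, {"x": 0, "y": 0, "z": 0, "ax": 0, "ay": 0, "az": 0}]'

```text
clock: 19.32
ee_pos: [0.4907, 0.0754, 0.1671]
eef_rot: [0.672, 0.221, -0.672, 0.221]
contact_force: [-0.2, -0.3, 5.2]
width: 0.0291
```

```bash
python3 st.py
```

```text
19.325 p [490.72  75.43 167.06] yaw -53.65 F [-0.2  -0.26  5.17] M [ 0.055 -0.09   0.072] q5 0.934
```

Emit:
servo_tool --commands '[{"x": 0, "y": 0, "z": 0.1, "ax": 0, "ay": 0, "az": -1.5}, {"x": 0, "y": 0, "z": 0, "ax": 0, "ay": 0, "az": -1.5}, {"x": 0, "y": 0, "z": 0, "ax": 0, "ay": 0, "az": -1}, {"x": 0, "y": 0, "z": 0, "ax": 0, "ay": 0, "az": 0}]'

```text
clock: 19.82
ee_pos: [0.4907, 0.0754, 0.1671]
eef_rot: [-0.679, -0.197, 0.679, -0.197]
contact_force: [0.8, -0.6, 3.0]
width: 0.0296
```

```bash
python3 st.py
```

```text
19.825 p [490.69  75.41 167.07] yaw -57.66 F [ 0.76 -0.63  3.03] M [-0.003 -0.14   0.075] q5 1.004
```

Emit:
servo_tool --commands '[{"x": 0, "y": 0, "z": 0, "ax": 0, "ay": 0, "az": -1}, {"x": 0, "y": 0, "z": 0, "ax": 0, "ay": 0, "az": -1}, {"x": 0, "y": 0, "z": 0, "ax": 0, "ay": 0, "az": 0}]'

```text
clock: 20.2
ee_pos: [0.4907, 0.0754, 0.1671]
eef_rot: [-0.682, -0.185, 0.682, -0.185]
contact_force: [1.1, 0.2, 3.7]
width: 0.0295
```

```bash
python3 st.py
```

```text
20.2 p [490.69  75.42 167.09] yaw -59.66 F [1.08 0.15 3.74] M [-0.08  -0.149  0.068] q5 1.039
```

Emit:
servo_tool --commands '[{"x": 0, "y": 0, "z": 0, "ax": 0, "ay": 0, "az": -1}, {"x": 0, "y": 0, "z": 0, "ax": 0, "ay": 0, "az": -1}, {"x": 0, "y": 0, "z": 0, "ax": 0, "ay": 0, "az": 0}]'

```text
clock: 20.58
ee_pos: [0.4907, 0.0754, 0.1671]
eef_rot: [-0.686, -0.173, 0.686, -0.173]
contact_force: [0.5, -0.1, 3.1]
width: 0.0293
```

```bash
python3 st.py
```

```text
20.575 p [490.67  75.44 167.09] yaw -61.66 F [ 0.49 -0.06  3.14] M [-0.039 -0.217  0.038] q5 1.074
```

Emit:
servo_tool --commands '[{"x": 0.2, "y": 0, "z": 0, "ax": 0, "ay": 0, "az": -1}, {"x": 0, "y": 0, "z": 0, "ax": 0, "ay": 0, "az": -1}, {"x": 0, "y": 0, "z": 0, "ax": 0, "ay": 0, "az": 0}]'

```text
clock: 20.95
ee_pos: [0.4908, 0.0754, 0.1671]
eef_rot: [-0.688, -0.161, 0.689, -0.161]
contact_force: [0.5, 0.5, 3.3]
width: 0.0294
```

```bash
python3 st.py
```

```text
20.95 p [490.8   75.43 167.08] yaw -63.66 F [0.55 0.48 3.28] M [-0.083 -0.023  0.047] q5 1.109
```

Emit:
servo_tool --commands '[{"x": 0, "y": 0, "z": 0, "ax": 0, "ay": 0, "az": -1}, {"x": 0, "y": 0, "z": 0, "ax": 0, "ay": 0, "az": -1}, {"x": 0, "y": 0, "z": 0, "ax": 0, "ay": 0, "az": 0}]'

```text
clock: 21.32
ee_pos: [0.4908, 0.0754, 0.1671]
eef_rot: [-0.691, -0.149, 0.691, -0.149]
contact_force: [0.2, -0.0, 2.9]
width: 0.0294
```

```bash
python3 st.py
```

```text
21.325 p [490.81  75.44 167.07] yaw -65.66 F [ 0.22 -0.05  2.9 ] M [0.025 0.008 0.054] q5 1.144
```

Emit:
servo_tool --commands '[{"x": 0, "y": 0, "z": 0, "ax": 0, "ay": 0, "az": -1}, {"x": 0, "y": 0, "z": 0, "ax": 0, "ay": 0, "az": -1}, {"x": 0, "y": 0, "z": 0, "ax": 0, "ay": 0, "az": 0}]'

```text
clock: 21.7
ee_pos: [0.4908, 0.0755, 0.1671]
eef_rot: [-0.694, -0.137, 0.694, -0.137]
contact_force: [-0.1, -1.2, 3.4]
width: 0.0294
```

```bash
python3 st.py
```

```text
21.7 p [490.84  75.47 167.08] yaw -67.65 F [-0.07 -1.17  3.41] M [-0.019  0.078 -0.007] q5 1.179
```

```bash
cat > st2.py <<'E'
from h import *
M=[];F=[]
for i in range(4):
    robot.read_camera('wrist'); o=robot.get_obs(); M.append(o['moment']);F.append(o['contact_force'])
print('avgM',np.mean(M,0).round(3),'F',np.mean(F,0).round(2),np.std(M,0).round(3))
E
python3 st2.py; python3 st.py
```

```text
avgM [0.058 0.067 0.065] F [-0.37  0.33  3.43] [0.033 0.033 0.047]
21.9 p [490.84  75.44 167.09] yaw -67.64 F [-0.04  0.45  2.81] M [0.096 0.123 0.037] q5 1.179
```

Emit:
servo_tool --commands '[{"x": 0, "y": 0, "z": 0, "ax": 0, "ay": 0, "az": -1}, {"x": 0, "y": 0, "z": 0, "ax": 0, "ay": 0, "az": -1}, {"x": 0, "y": 0, "z": 0, "ax": 0, "ay": 0, "az": 0}]'

```text
clock: 22.28
ee_pos: [0.4908, 0.0754, 0.1671]
eef_rot: [-0.696, -0.125, 0.696, -0.125]
contact_force: [0.1, 0.8, 3.0]
width: 0.0294
```

```bash
python3 st2.py; python3 st.py
```

```text
avgM [0.068 0.092 0.083] F [-0.8   0.02  2.81] [0.046 0.028 0.013]
22.475 p [490.86  75.44 167.11] yaw -69.64 F [-0.93  0.47  2.81] M [0.143 0.066 0.065] q5 1.214
```

Emit:
servo_tool --commands '[{"x": 0, "y": 0, "z": 0, "ax": 0, "ay": 0, "az": -1}, {"x": 0, "y": 0, "z": 0, "ax": 0, "ay": 0, "az": -1}, {"x": 0, "y": 0, "z": 0, "ax": 0, "ay": 0, "az": 0}]'

```text
clock: 22.85
ee_pos: [0.4909, 0.0754, 0.1671]
eef_rot: [-0.698, -0.113, 0.698, -0.113]
contact_force: [0.2, -0.5, 2.7]
width: 0.0292
```

```bash
python3 st2.py; python3 st.py
```

```text
avgM [0.097 0.111 0.079] F [0.19 0.15 2.92] [0.023 0.018 0.055]
23.05 p [490.86  75.43 167.1 ] yaw -71.64 F [ 1.11 -0.02  2.92] M [0.101 0.101 0.12 ] q5 1.248
```

Emit:
servo_tool --commands '[{"x": 0, "y": 0, "z": 0, "ax": 0, "ay": 0, "az": -1}, {"x": 0, "y": 0, "z": 0, "ax": 0, "ay": 0, "az": -0.5}, {"x": 0, "y": 0, "z": 0, "ax": 0, "ay": 0, "az": 0}]'

```text
clock: 23.42
ee_pos: [0.4909, 0.0754, 0.1671]
eef_rot: [-0.699, -0.104, 0.699, -0.104]
contact_force: [-0.1, 0.8, 3.0]
width: 0.0293
```

```bash
python3 st2.py; python3 st.py
```

```text
avgM [0.079 0.119 0.115] F [-0.53 -0.    2.86] [0.026 0.03  0.014]
23.625 p [490.88  75.43 167.11] yaw -73.14 F [-0.71  0.08  2.64] M [0.086 0.15  0.098] q5 1.275
```

Emit:
servo_tool --commands '[{"x": 0, "y": 0, "z": 0, "ax": 0, "ay": 0, "az": -0.8}, {"x": 0, "y": 0, "z": 0, "ax": 0, "ay": 0, "az": 0}]'

```text
clock: 23.88
ee_pos: [0.4909, 0.0754, 0.1671]
eef_rot: [-0.7, -0.099, 0.7, -0.099]
contact_force: [-0.4, 0.0, 2.7]
width: 0.0293
```

```bash
python3 st2.py; python3 st.py
```

```text
avgM [0.095 0.119 0.075] F [-0.21  0.31  2.47] [0.04  0.012 0.015]
24.075 p [490.89  75.41 167.09] yaw -73.94 F [0.32 0.32 1.72] M [0.051 0.123 0.072] q5 1.289
```

Emit:
servo_tool --commands '[{"x": 0, "y": 0, "z": 0, "ax": 0, "ay": 0, "az": -0.8}, {"x": 0, "y": 0, "z": 0, "ax": 0, "ay": 0, "az": -0.7}, {"x": 0, "y": 0, "z": 0, "ax": 0, "ay": 0, "az": 0}]'

```text
clock: 24.45
ee_pos: [0.4909, 0.0754, 0.1671]
eef_rot: [-0.701, -0.089, 0.701, -0.09]
contact_force: [0.8, 0.6, 2.6]
width: 0.0294
```

```bash
python3 st2.py; python3 st.py
```

```text
avgM [0.076 0.12  0.127] F [-0.49  0.12  2.55] [0.04  0.033 0.025]
24.65 p [490.87  75.43 167.11] yaw -75.44 F [-1.16  0.24  2.33] M [0.082 0.15  0.112] q5 1.315
```

Emit:
servo_tool --commands '[{"x": 0, "y": 0, "z": 0, "ax": 0, "ay": 0, "az": -0.7}, {"x": 0, "y": 0, "z": 0, "ax": 0, "ay": 0, "az": 0}]'

```text
clock: 24.9
ee_pos: [0.4909, 0.0754, 0.1671]
eef_rot: [-0.702, -0.085, 0.702, -0.085]
contact_force: [-0.8, -0.2, 3.1]
width: 0.0295
```

```bash
sed -i 's/range(4)/range(6)/' st2.py; python3 st2.py; python3 st.py
```

```text
avgM [0.07  0.116 0.119] F [-1.14  0.26  2.61] [0.021 0.03  0.038]
25.2 p [490.91  75.42 167.13] yaw -76.14 F [-1.24  0.14  2.47] M [0.08  0.087 0.106] q5 1.327
```

Emit:
servo_tool --commands '[{"x": 0, "y": 0, "z": 0, "ax": 0, "ay": 0, "az": -0.8}, {"x": 0, "y": 0, "z": 0, "ax": 0, "ay": 0, "az": 0}]'

```text
clock: 25.45
ee_pos: [0.4909, 0.0754, 0.1671]
eef_rot: [-0.703, -0.08, 0.703, -0.08]
contact_force: [-0.4, -1.8, 1.8]
width: 0.0294
```

```bash
python3 st2.py; python3 st.py
```

```text
avgM [0.058 0.128 0.13 ] F [-0.92  0.05  2.21] [0.034 0.017 0.023]
25.75 p [490.86  75.44 167.09] yaw -76.94 F [-0.55 -0.44  2.55] M [0.073 0.109 0.116] q5 1.341
```

Emit:
servo_tool --commands '[{"x": 0, "y": 0, "z": 0, "ax": 0, "ay": 0, "az": -1}, {"x": 0, "y": 0, "z": 0, "ax": 0, "ay": 0, "az": 0}]'

```text
clock: 26.0
ee_pos: [0.4909, 0.0754, 0.1671]
eef_rot: [-0.703, -0.074, 0.703, -0.074]
contact_force: [-0.1, -0.9, 2.5]
width: 0.029
```

```bash
python3 st2.py; python3 st.py
```

```text
avgM [0.052 0.12  0.149] F [-0.47  0.07  2.04] [0.035 0.019 0.039]
26.3 p [490.89  75.44 167.11] yaw -77.94 F [-0.36  0.89  3.09] M [0.033 0.097 0.209] q5 1.358
```

Torque has risen steadily to about 0.15 N m against the stop, so the bolt is tight. I'll unwind the torque, lift out and check the slot angle.

Emit:
servo_tool --commands '[{"x": 0, "y": 0, "z": 0, "ax": 0, "ay": 0, "az": 3}, {"x": 0, "y": 0, "z": 0, "ax": 0, "ay": 0, "az": 3}, {"x": 0, "y": 0, "z": 0, "ax": 0, "ay": 0, "az": 3}, {"x": 0, "y": 0, "z": 0, "ax": 0, "ay": 0, "az": 0}]'

```text
clock: 26.8
ee_pos: [0.4909, 0.0754, 0.1671]
eef_rot: [-0.695, -0.129, 0.695, -0.129]
contact_force: [-1.8, 0.0, 2.2]
width: 0.0294
```

```bash
python3 st2.py; python3 st.py
```

```text
avgM [0.049 0.131 0.047] F [-0.46  0.17  2.54] [0.035 0.017 0.022]
27.1 p [490.91  75.43 167.12] yaw -68.97 F [-0.64  0.27  2.34] M [0.04  0.117 0.008] q5 1.202
```

Emit:
servo_tool --commands '[{"x": 0, "y": 0, "z": 1, "ax": 0, "ay": 0, "az": 0}, {"x": 0, "y": 0, "z": 2, "ax": 0, "ay": 0, "az": 0}, {"x": 0, "y": 0, "z": 3, "ax": 0, "ay": 0, "az": 0}, {"x": 0, "y": 0, "z": 6, "ax": 0, "ay": 0, "az": 0}, {"x": 0, "y": -15, "z": 10, "ax": 0, "ay": 0, "az": 0}, {"x": 0, "y": -25, "z": 20, "ax": 0, "ay": 0, "az": 0}, {"x": 0, "y": -25, "z": 20, "ax": 0, "ay": 0, "az": 0}, {"x": 0, "y": -10, "z": 5, "ax": 0, "ay": 0, "az": 0}, {"x": 0, "y": 0, "z": 0, "ax": 0, "ay": 0, "az": 0}]'

```text
clock: 28.22
ee_pos: [0.4908, -0.0002, 0.2342]
eef_rot: [0.695, 0.129, -0.695, 0.129]
contact_force: [-0.6, -0.6, -2.2]
width: 0.0296
```

```bash
python3 st.py
python3 - <<'E'
from h import *
import pickle
o=robot.get_obs(); c,im=snap('wrist','w6.png'); pickle.dump((c,o),open('w6.pkl','wb'))
p=np.array(o['ee_pos']); b=proj(c,(.492,.0759,.0505)); t=proj(c,p-[0,0,.12]); print(b,t)
g=lambda a:np.clip((a.astype(float)/255)**.6*255,0,255).astype(np.uint8)
def crop(q,s=25):
    u,v=np.round(q).astype(int); print('org',u-s,v-s); return cv2.resize(g(im[v-s:v+s,u-s:u+s]),(400,400),interpolation=cv2.INTER_CUBIC)
cv2.imwrite('pics/w6z.png',np.hstack([crop(b),crop(t)]))
E
```

```text
28.225 p [ 4.9082e+02 -2.2000e-01  2.3424e+02] yaw -69.03 F [-0.63 -0.64 -2.23] M [-0.005  0.041 -0.006] q5 1.048
[234.07895889 179.67513263] [316.20655224 229.83765291]
org 209 155
org 291 205
```

View pics/w6z.png

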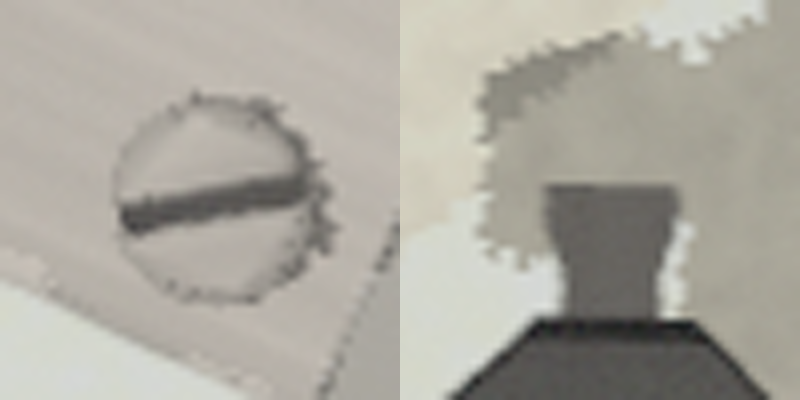

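After the turn the slot runs from (122, 220) to (305, 187) in the crop, a world yaw of about −59°. It began at −20.5°, so the bolt turned about 0.67 rad. The loading and unloading slopes agree, so the stop was reached. The blade hasn't twisted in the grip. Next I'll take the driver back to its hole.

Emit:
servo_tool --commands '[{"x": 0, "y": -20, "z": 30, "ax": 0, "ay": 0, "az": 8}, {"x": 2, "y": -35, "z": 30, "ax": 0, "ay": 0, "az": 8}, {"x": 3, "y": -35, "z": 32, "ax": 0, "ay": 0, "az": 8}, {"x": 3, "y": -40, "z": 0, "ax": 0, "ay": 0, "az": 8}, {"x": 3, "y": -40, "z": 0, "ax": 0, "ay": 0, "az": 8}, {"x": 3, "y": -40, "z": 0, "ax": 0, "ay": 0, "az": 8}, {"x": 3, "y": -40, "z": 0, "ax": 0, "ay": 0, "az": 8}, {"x": 3, "y": -40, "z": 0, "ax": 0, "ay": 0, "az": 8}, {"x": 3, "y": -40, "z": 0, "ax": 0, "ay": 0, "az": 7}, {"x": 0, "y": -30, "z": 0, "ax": 0, "ay": 0, "az": 0}, {"x": 0, "y": -13, "z": 0, "ax": 0, "ay": 0, "az": 0}, {"x": 0, "y": 0, "z": 0, "ax": 0, "ay": 0, "az": 0}]'

```text
clock: 29.78
ee_pos: [0.514, -0.3722, 0.3251]
eef_rot: [0.491, 0.509, -0.491, 0.508]
contact_force: [-1.2, 1.0, -1.4]
width: 0.0294
```

```bash
python3 st.py
python3 - <<'E'
from h import *
import pickle; c,o=pickle.load(open('w6.pkl','rb'))
f=lambda u,v:at(c,(209+u/8-.44,155+v/8-.44),.0505)
d=f(305,187)-f(122,220); print('slot yaw',np.degrees(np.arctan2(d[1],d[0])),f(214,203))
E
```

```text
29.775 p [ 514.05 -372.18  325.08] yaw 2.05 F [-1.22  1.01 -1.43] M [ 0.006  0.032 -0.012] q5 -0.783
slot yaw -59.14524930019635 [0.49216476 0.07483779 0.0505    ]
```

Emit:
servo_tool --commands '[{"x": -0.3, "y": -1, "z": -15, "ax": 0, "ay": 0, "az": 0}, {"x": 0, "y": 0, "z": -30, "ax": 0, "ay": 0, "az": 0}, {"x": 0, "y": 0, "z": -30, "ax": 0, "ay": 0, "az": 0}, {"x": 0, "y": 0, "z": -20, "ax": 0, "ay": 0, "az": 0}, {"x": 0, "y": 0, "z": -5, "ax": 0, "ay": 0, "az": 0}, {"x": 0, "y": 0, "z": 0, "ax": 0, "ay": 0, "az": 0}, {"x": 0, "y": 0, "z": 0, "ax": 0, "ay": 0, "az": 0}]'

```text
clock: 30.65
ee_pos: [0.514, -0.3736, 0.2273]
eef_rot: [0.491, 0.508, -0.491, 0.51]
contact_force: [1.7, 0.3, -2.0]
width: 0.0295
```

```bash
python3 st.py
```

```text
30.65 p [ 514.04 -373.62  227.29] yaw 2.08 F [ 1.73  0.31 -2.01] M [-0.038 -0.001  0.028] q5 -0.785
```

Emit:
servo_tool --commands '[{"x": 0, "y": 0, "z": -2, "ax": 0, "ay": 0, "az": 0}, {"x": 0, "y": 0, "z": -2, "ax": 0, "ay": 0, "az": 0}, {"x": 0, "y": 0, "z": -2, "ax": 0, "ay": 0, "az": 0}, {"x": 0, "y": 0, "z": -2, "ax": 0, "ay": 0, "az": 0}, {"x": 0, "y": 0, "z": 0, "ax": 0, "ay": 0, "az": 0}]'

```text
clock: 31.28
ee_pos: [0.5135, -0.3735, 0.2178]
eef_rot: [0.491, 0.509, -0.491, 0.509]
contact_force: [-0.4, -0.9, -1.5]
width: 0.0291
```

```bash
python3 st.py
```

```text
31.275 p [ 513.5  -373.53  217.84] yaw 2.06 F [-0.39 -0.94 -1.55] M [-0.009 -0.008 -0.005] q5 -0.785
```

Emit:
servo_tool --commands '[{"x": 0, "y": 0, "z": -3, "ax": 0, "ay": 0, "az": 0}, {"x": 0, "y": 0, "z": -3, "ax": 0, "ay": 0, "az": 0}, {"x": 0, "y": 0, "z": -3, "ax": 0, "ay": 0, "az": 0}, {"x": 0, "y": 0, "z": -3, "ax": 0, "ay": 0, "az": 0}, {"x": 0, "y": 0, "z": 0, "ax": 0, "ay": 0, "az": 0}]'

```text
clock: 31.9
ee_pos: [0.5135, -0.3735, 0.2058]
eef_rot: [0.491, 0.509, -0.491, 0.509]
contact_force: [0.3, -0.7, -1.8]
width: 0.0286
```

```bash
python3 st.py
```

```text
31.9 p [ 513.48 -373.48  205.75] yaw 2.06 F [ 0.26 -0.7  -1.83] M [-0.031 -0.037 -0.021] q5 -0.785
```

Emit:
servo_tool --commands '[{"x": 0, "y": 0, "z": -5, "ax": 0, "ay": 0, "az": 0}, {"x": 0, "y": 0, "z": -5, "ax": 0, "ay": 0, "az": 0}, {"x": 0, "y": 0, "z": -5, "ax": 0, "ay": 0, "az": 0}, {"x": 0, "y": 0, "z": 0, "ax": 0, "ay": 0, "az": 0}]'

```text
clock: 32.4
ee_pos: [0.5134, -0.3734, 0.1904]
eef_rot: [0.491, 0.509, -0.491, 0.508]
contact_force: [-0.0, -1.4, -2.1]
width: 0.0297
```

```bash
python3 st.py
```

```text
32.4 p [ 513.36 -373.38  190.45] yaw 2.06 F [-0.   -1.4  -2.14] M [ 0.006  0.017 -0.022] q5 -0.785
```

Entering freely. It needs about 50 mm more, down to TCP z ≈ 0.140.

Emit:
servo_tool --commands '[{"x": 0, "y": 0, "z": -8, "ax": 0, "ay": 0, "az": 0}, {"x": 0, "y": 0, "z": -10, "ax": 0, "ay": 0, "az": 0}, {"x": 0, "y": 0, "z": -10, "ax": 0, "ay": 0, "az": 0}, {"x": 0, "y": 0, "z": -10, "ax": 0, "ay": 0, "az": 0}, {"x": 0, "y": 0, "z": -6, "ax": 0, "ay": 0, "az": 0}, {"x": 0, "y": 0, "z": -4, "ax": 0, "ay": 0, "az": 0}, {"x": 0, "y": 0, "z": 0, "ax": 0, "ay": 0, "az": 0}]'

```text
clock: 33.28
ee_pos: [0.5135, -0.3736, 0.1429]
eef_rot: [0.491, 0.509, -0.491, 0.509]
contact_force: [0.6, 0.4, -1.0]
width: 0.0298
```

```bash
python3 st.py
```

```text
33.275 p [ 513.54 -373.56  142.92] yaw 2.06 F [ 0.6   0.36 -1.04] M [0.006 0.048 0.04 ] q5 -0.785
```

Emit:
servo_tool --commands '[{"x": 0, "y": 0, "z": -0.7, "ax": 0, "ay": 0, "az": 0}, {"x": 0, "y": 0, "z": -0.6, "ax": 0, "ay": 0, "az": 0}, {"x": 0, "y": 0, "z": 0, "ax": 0, "ay": 0, "az": 0}]'

```text
clock: 33.65
ee_pos: [0.5136, -0.3736, 0.142]
eef_rot: [0.491, 0.509, -0.491, 0.509]
contact_force: [-0.3, 0.8, -1.3]
width: 0.0295
```

```bash
python3 st.py
```

```text
33.65 p [ 513.63 -373.61  141.97] yaw 2.06 F [-0.28  0.83 -1.26] M [0.054 0.042 0.034] q5 -0.785
```

Emit:
servo_tool --commands '[{"x": 0, "y": 0, "z": -0.5, "ax": 0, "ay": 0, "az": 0}, {"x": 0, "y": 0, "z": -0.5, "ax": 0, "ay": 0, "az": 0}, {"x": 0, "y": 0, "z": 0, "ax": 0, "ay": 0, "az": 0}]'

```text
clock: 34.02
ee_pos: [0.5136, -0.3735, 0.1407]
eef_rot: [0.491, 0.509, -0.491, 0.509]
contact_force: [0.3, 0.2, -2.0]
width: 0.029
```

```bash
python3 st.py
```

```text
34.025 p [ 513.56 -373.54  140.75] yaw 2.06 F [ 0.3   0.18 -2.04] M [0.019 0.022 0.032] q5 -0.785
```

Emit:
servo_tool --commands '[{"x": 0, "y": 0, "z": -0.4, "ax": 0, "ay": 0, "az": 0}, {"x": 0, "y": 0, "z": -0.3, "ax": 0, "ay": 0, "az": 0}, {"x": 0, "y": 0, "z": 0, "ax": 0, "ay": 0, "az": 0}]'

```text
clock: 34.4
ee_pos: [0.5136, -0.3736, 0.1401]
eef_rot: [0.491, 0.509, -0.491, 0.509]
contact_force: [0.4, -0.9, -2.1]
width: 0.029
```

```bash
python3 st.py
```

```text
34.4 p [ 513.59 -373.58  140.07] yaw 2.06 F [ 0.44 -0.95 -2.12] M [-0.015 -0.044 -0.013] q5 -0.785
```

Emit:
servo_tool --commands '[{"x": 0, "y": 0, "z": -0.4, "ax": 0, "ay": 0, "az": 0}, {"x": 0, "y": 0, "z": 0, "ax": 0, "ay": 0, "az": 0}]'

```text
clock: 34.65
ee_pos: [0.5136, -0.3736, 0.1399]
eef_rot: [0.491, 0.509, -0.491, 0.509]
contact_force: [-0.1, 0.8, -0.6]
width: 0.0294
```

Emit:
servo_tool --commands '[{"x": 0, "y": 0, "z": 0, "ax": 0, "ay": 0, "az": 0}, {"x": 0, "y": 0, "z": 0, "ax": 0, "ay": 0, "az": 0}, {"x": 0, "y": 0, "z": 0, "ax": 0, "ay": 0, "az": 0}, {"x": 0, "y": 0, "z": 0, "ax": 0, "ay": 0, "az": 0}, {"x": 0, "y": 0, "z": 0, "ax": 0, "ay": 0, "az": 0}, {"x": 0, "y": 0, "z": 0, "ax": 0, "ay": 0, "az": 0}, {"x": 0, "y": 0, "z": 0, "ax": 0, "ay": 0, "az": 0}, {"x": 0, "y": 0, "z": 0, "ax": 0, "ay": 0, "az": 0}]' --grip -1

```text
clock: 35.65
ee_pos: [0.5136, -0.3736, 0.1397]
eef_rot: [0.491, 0.509, -0.491, 0.509]
contact_force: [-0.7, -0.6, -0.2]
width: 0.086
```

Emit:
servo_tool --commands '[{"x": 0, "y": 0, "z": 10, "ax": 0, "ay": 0, "az": 0}, {"x": 0, "y": 0, "z": 30, "ax": 0, "ay": 0, "az": 0}, {"x": 0, "y": 0, "z": 40, "ax": 0, "ay": 0, "az": 0}, {"x": 0, "y": 0, "z": 40, "ax": 0, "ay": 0, "az": 0}, {"x": 0, "y": 0, "z": 40, "ax": 0, "ay": 0, "az": 0}, {"x": 0, "y": -20, "z": 30, "ax": 0, "ay": 0, "az": 0}, {"x": 0, "y": -16, "z": 0, "ax": 0, "ay": 0, "az": 0}, {"x": 0, "y": 0, "z": 0, "ax": 0, "ay": 0, "az": 0}, {"x": 0, "y": 0, "z": 0, "ax": 0, "ay": 0, "az": 0}]'

```text
clock: 36.78
ee_pos: [0.5135, -0.4089, 0.3295]
eef_rot: [0.491, 0.509, -0.491, 0.509]
contact_force: [-0.1, 0.6, 0.5]
width: 0.0855
```

```bash
python3 st.py
python3 - <<'E'
from h import *
c,im=snap('wrist','w7.png'); ct,t=snap('top','top7.png'); cs,s=snap('scene','s7.png')
t0=cv2.imread('pics/top0.png'); d=cv2.absdiff(t,t0).max(2); d[330:]=0
for y,x in [(slice(240,310),slice(380,500)),(slice(150,300),slice(110,340)),(slice(185,235),slice(390,500))]: print((d[y,x]>60).sum())
g=lambda a:np.clip((a.astype(float)/255)**.7*255,0,255).astype(np.uint8)
a=cv2.resize(g(im[0:300,200:460]),(400,460)); b=cv2.resize(g(s[220:400,90:310]),(400,327)); b=cv2.copyMakeBorder(b,0,133,0,0,cv2.BORDER_CONSTANT)
cv2.imwrite('pics/f7.png',np.hstack([a,b]))
E
```

```text
36.775 p [ 513.5  -408.94  329.46] yaw 2.07 F [-0.09  0.56  0.47] M [-0.009  0.023 -0.009] q5 -0.825
14
4
0
```

View pics/f7.png

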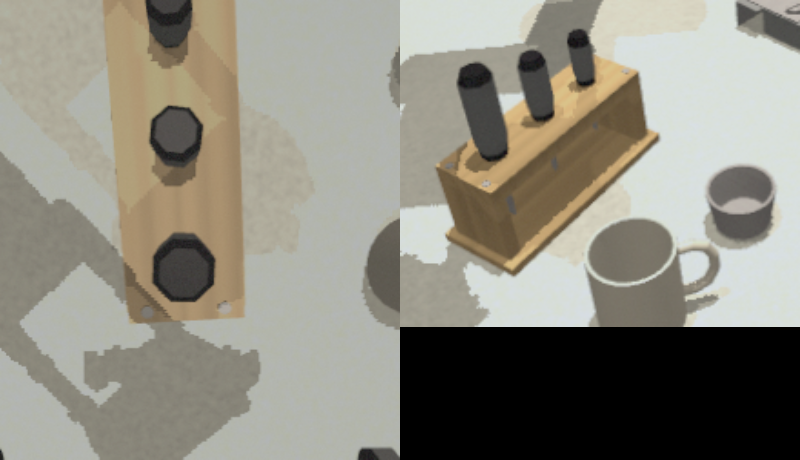

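The driver stands upright in its own hole with its shoulder seated, and the scene is unchanged. I'll hand in.

```bash
python3 -c "
from bench import robot; print(robot.finish_job())"
```

```text
the job is handed in; nothing more can be done
None
```

The loose bolt is tight, the big flat screwdriver is back in its own hole, and the job is handed in at about 37 s of the allowed 72 s.

- **Seating the blade:** I lined the blade up with the slot from the wrist camera and felt it down. One flank caught the slot's flare, so I shifted about 1 mm sideways. It then dropped to the slot floor without needing the turning search.
- **Tightening:** I turned the bolt clockwise with about 4–7 N of thrust, slightly above the 3–5 N advised for part of it. The running torque was about 0.06 N m. At the stop it rose to an average of 0.15 N m. Readings scatter by about 0.03, and one single reading reached 0.21.
- **Bolt check:** The slot moved from −20.5° to −59°, about 0.67 rad, which is within the 0.5–0.75 expected. Torque rose and fell at the same rate going in and backing off, so the bolt was against its stop.
- **Final look:** The driver stands upright in its hole with its shoulder on the board, and the gripper is open and clear. The overhead picture matches the one from the start around the frame, rack, mug and tin, apart from a few stray pixels.

I did not look at the split washer itself, so its closing is inferred from the torque and the slot angle.

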